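# Load a glaze sample into the sample wheel and index it under the viewer

### The arm

A 6-joint arm with a two-finger parallel gripper is mounted at the origin on the work surface. World frame = base frame: x ahead of the robot, y to its left, z up, the work surface at z = 0. Lengths are in mm, angles in rad, forces in N, time in s.
With the tool pointing down it reaches from about 300 to 775 mm from the base axis. Payload 14.6 kg.
Tool frame: the origin (TCP) lies at the very end of the fingers, on their centre line; the grasp point (between the pads) lies 19 mm behind it; z points along the fingers, y is the direction in which the jaws open and shut (so a half turn about z gives the same grasp; the last joint's range is limited). The gripper opens to 94 mm and grips with 3 to 60 N. Pads are 16 mm wide; open, the fingers measure 119 mm over their backs; the gripper's body (75 mm by 177 mm) begins 78 mm behind the grasp point.
Start: joints at [1.149, 0.3, 1.521, -0, 1.321, -0.067], TCP at [191.068, 515.735, 205.446] pointing down, gripper open.
Joint ranges: [-3.03, 3.03], [-0.79, 2.21], [0.23, 2.52], [-1.04, 4.18], [0, 3.07], [-2.55, 2.55]. Speed limits (rad/s): [2.22, 2.22, 2.57, 3.14, 3.14, 3.14].

### API

Orientations are given as [roll, pitch, yaw] about the fixed x, y, z axes, in that order (R = Rz(yaw) Ry(pitch) Rx(roll)).
In Python, from cell import manip gives the robot as it stands.
- The arm moves only by the shell command python3 -m inch 'ROWS' [FORCE]. ROWS is a JSON object of lists of equal length, an entry for each row: "grip": the opening, from -1 (shut) to 1 (fully open), so that 0 is half open; "travel": the shift along the world's x, y, z in cm, a list of three; "turn": the turn, a rotation vector about the world's x, y, z in degrees, a list of three. A call has 1 to 10 rows; each row is the pose to reach, as a shift and turn from the pose measured when the call began; what a row does not reach only later rows make up. A row lasts 1/8 s, in which the tool goes at most 62.5 mm and 10.7 degrees, less where a joint would pass 70% of its speed; a pose out of reach is approached as far as the arm can. A call with a gripper value outside its range is refused whole. The fingers move at their own pace and stop on an object; FORCE is the grip in N (left out, the last holds). Time passes only in rows, so rows that repeat a pose let the fingers close. It gives the time, the measured TCP pose, the force and the opening at its end, in the units of the state.
- manip.read_state(): the state, without advancing time (a new reading comes with each control period).
- manip.camera(name): name is "side" or "top"; returns (picture, depth): 420x560x3 uint8, red, green, blue; 420x560 float32, mm along the optical axis (not along the pixel's ray), 0 where there is no reading.
- manip.calibration(name): a dict with "fx", "fy", "cx", "cy" (pixels), "world_from_camera" (4x4, takes a point from camera to world coordinates). Camera axes: x right, y up, looking along -z (the intrinsics and any distortion apply to the point x, -y, -z); pixel columns grow to the right and rows downward; lengths in mm; the calibration is good to about 2 mm. A picture is of the moment at which its call begins. calibration takes no time and is no camera call.
- manip.sign_off(): hands the job in, once; it reports no verdict.
Trained networks look in the newest picture that a camera, given by its name, has taken for a name from the list of things; names that differ only in an ending like _2 or _b are one class to them, and where a whole thing is asked for, a point or a joint stands for the part that bears it (a point fixed in the world has none). Each returns a list of dicts, best first, with "p" (0 to 1); they miss things now and then, are a little off and sometimes report something else, mostly with a low value. They report only what shows in the picture. A call takes as long as a camera call.
- manip.look_for(camera, label): "bbox" ([left, top, right, bottom] in pixels, round what is visible of it).
The state is a dict: "clock": time; "joints": joint angles; "qd": joint speeds; "effort": joint torques, N m; "eef_pos": TCP position; "eef_rot": TCP orientation; "wrist_force": force on the tool from outside, world axes, zero at the start; "moment": the same for the moment, N m; "finger_gap": finger opening in mm.
Only numpy, scipy, OpenCV 4.12 (cv2) and the standard library are available. Lean on these libraries where they do the work, as an engineer would, in place of code of your own. Each camera call takes 0.05 s, during which the arm holds its last target.

### The job

Take the blue-glazed sample from the ware board and push it upright into the empty pocket at the red loading mark of the sample wheel, past the spring clips until it is fully home on the pocket's seat, but no harder: the seat's height was set by hand and must not be pushed down. Then turn the wheel exactly one click counter-clockwise seen from above, so that the blue sample stops under the viewer, and let go. Leave the green and the pink sample standing where they are.

Things in the scene. Friction and masses are not known exactly. Their poses are not given: they have to be found in the camera images.
- sample_blue_center (a point): the sample to load: an upright round holder, 36 mm in diameter and 64 mm tall, about 0.11 kg, dark body with a cobalt-blue glazed disc (the top 7 mm) on it. Its lowest 8 mm taper to 31 mm diameter as a lead-in. This point is its centre, 32 mm above its foot; z is its own axis, up. It stands on the ware board, one of three in a row 95 mm apart (in any order).
- sample_green_center (a point): the green-glazed sample, same shape, centre point. A bystander on the ware board.
- sample_pink_center (a point): the pink-glazed sample, same shape, centre point. A bystander on the ware board.
- ware_board: fixed plywood board 300 x 85 x 12 mm under the samples; origin under its centre, x along its length and along the row of samples, top 12 mm above the table.
- pocket_mouth (a point): centre of the mouth of the empty pocket that starts at the loading mark (red tongue on the base); it turns with the wheel. The pocket is an upright aluminium sleeve, open upward, bore 39 mm, outer diameter 52 mm, mouth 101 mm above the table. x points outward from the wheel's axis, 100 mm away; z up.
- pocket_clips (a point): point on the axis of that pocket, 8 mm below its mouth, between two brass spring clips that pinch the sample from about 6 mm below the mouth on: it does not drop in but must be pushed, against a drag of about 3 to 8 N.
- pocket_seat_zone (a point): point on the pocket's axis 25 mm below its mouth, fixed in the wheel: middle of the range in which the level seat lies. The seat, on a friction-held stage, is 16 to 34 mm below the mouth (not reported), so the home sample stands 30 to 48 mm above the mouth. It stops the sample firmly, but more than about 10 N on it, beyond the clips' drag, pushes it down for good.
- knob_grip (a point): grip point of the wheel's centre knob, on the wheel's vertical axis, 112 mm above the table: a black upright bar 62 mm long, 20 mm wide, from 94 to 128 mm above the table. x lies along the bar (and points to the loading pocket), y across its width (the way to pinch it). Turning it turns the wheel.
- wheel (a joint): angle of the wheel (disc of 268 mm diameter, six sleeves) about its vertical axis, rad, counter-clockwise from above positive, 0 at the start. A spring plunger clicks in every 1.047 rad (60 degrees). Leaving a click takes about 0.4 N m; in between the wheel turns easily and stays where it is left, and within about 3 degrees of a click it is pulled into it.
- changer: the fixed grey base of the sample wheel; origin on the table under the wheel's axis, x and y level. The wheel on it carries three sleeves with other samples (tops 140 mm above the table) and three empty ones. Seen from the axis, the loading mark lies 120 degrees clockwise of x, the viewer's station 60 degrees clockwise of x.
- viewer_lens (a point): lens of the viewer, a white tube of 37 mm diameter over the station one click counter-clockwise of the loading mark; 140 mm from the wheel's axis, 186 mm above the table. From there the tube leans outward, rising at 50 degrees to a fixed steel column 235 mm from the axis, 300 mm tall.

How it is judged:
By the outcome, as a careful person would: the job done as asked, in the order asked, and still so for the second after the job is handed in, with the robot touching nothing.
It also fails if it takes over 64 s, if anything falls off the work surface, if the arm or the gripper's body presses on something with over 40 N, if the wrist force passes 120 N, or if a joint passes its speed limit or range.

## Working session

There is one attempt and no reset: what is moved stays moved. The work goes in short steps, Python scripts to look and compute and a shell command to move; the robot and the scene stay as the last step left them, time stands still between calls to the robot, and variables do not carry over. Pictures are saved under pics/ and viewed, and the job is handed in when it is done.

```bash
ls; mkdir -p pics
python3 - <<'E'
from cell import manip
import cv2
s=manip.read_state(); print(s)
for n in("side","top"):
    p,d=manip.camera(n); cv2.imwrite(f"pics/{n}0.png",p[:,:,::-1])
    c=manip.calibration(n); print(n,c)
    for l in ["sample_blue_center","sample_green_center","sample_pink_center","ware_board","pocket_mouth","knob_grip","changer","viewer_lens"]:
        print(l,[(r['bbox'],round(r['p'],2)) for r in manip.look_for(n,l)[:3]])
E
```

```text
pics
{'clock': 0.0, 'joints': array([ 1.14938048e+00,  3.00487047e-01,  1.52156186e+00,  4.18108168e-06,
        1.32070433e+00, -6.66126197e-02]), 'qd': array([ 0.00016423,  0.0012092 ,  0.00013718, -0.00158376,  0.00022103,
        0.0003271 ]), 'effort': array([ 2.34013634e-03, -5.31807876e+01, -3.52752793e+01,  7.09980517e-02,
        2.41208839e-02, -1.26974728e-04]), 'eef_pos': array([190.97631894, 515.50559809, 204.88571439]), 'eef_rot': array([-3.14043491e+00, -8.12932591e-05,  2.78678834e+00]), 'wrist_force': array([-0.9356842 ,  0.16277752, -0.05567421]), 'moment': array([ 0.03044381,  0.02478881, -0.05992447]), 'finger_gap': 93.81913512568597}
side {'fx': 385.62385917194246, 'fy': 385.62385917194246, 'cx': 281.0844654070868, 'cy': 208.98875851965786, 'world_from_camera': array([[ 6.68192191e-01,  5.75542472e-01, -4.71455256e-01,
         1.51249699e+02],
       [-7.43836199e-01,  5.29631164e-01, -4.07674551e-01,
        -2.66867623e+02],
       [ 1.50633770e-02,  6.23090437e-01,  7.82004733e-01,
         7.51072493e+02],
       [ 0.00000000e+00,  0.00000000e+00,  0.0000000
[... 843 characters left out ...]
27672e-01,
         1.02984502e+03],
       [ 0.00000000e+00,  0.00000000e+00,  0.00000000e+00,
         1.00000000e+00]])}
sample_blue_center [([160.2, 171.0, 185.8, 192.2], 0.87)]
sample_green_center [([157.6, 215.2, 177.4, 232.3], 0.56), ([136.2, 159.4, 205.0, 291.8], 0.56)]
sample_pink_center [([142.9, 259.4, 164.4, 274.4], 0.79), ([160.0, 171.8, 187.5, 190.9], 0.73)]
ware_board [([135.3, 157.5, 202.7, 290.5], 0.88), ([281.8, 136.7, 401.1, 256.2], 0.53)]
pocket_mouth [([282.7, 134.5, 405.1, 256.4], 0.2)]
knob_grip [([283.0, 134.5, 400.9, 256.5], 0.61), ([156.6, 212.3, 175.0, 232.9], 0.34)]
changer []
viewer_lens [([281.7, 130.3, 501.8, 254.9], 0.71), ([279.6, 137.6, 402.4, 255.6], 0.26)]
```

View pics/side0.png

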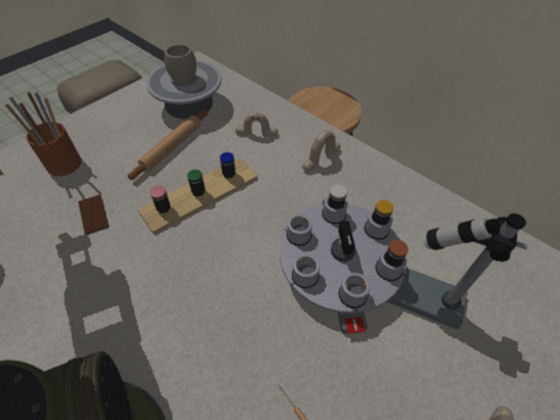

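View pics/top0.png

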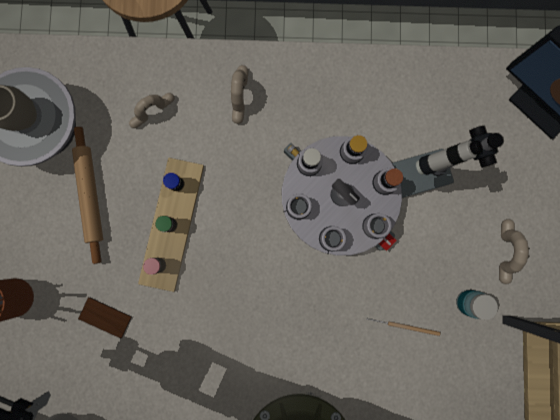

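Run:
```python
from cell import manip
import cv2,numpy as np
for n,(a,b,c,d) in {"side":(270,175,530,340),"top":(270,120,420,265)}.items():
    p,dd=manip.camera(n); np.savez(f"{n}0.npz",p=p,d=dd)
    q=p[b:d,a:c,::-1]; f=min(800/q.shape[1],600/q.shape[0]); cv2.imwrite(f"pics/{n}0z.png",cv2.resize(q,None,fx=f,fy=f,interpolation=cv2.INTER_CUBIC)); print(f)
```

```text
3.076923076923077
4.137931034482759
```

View pics/side0z.png

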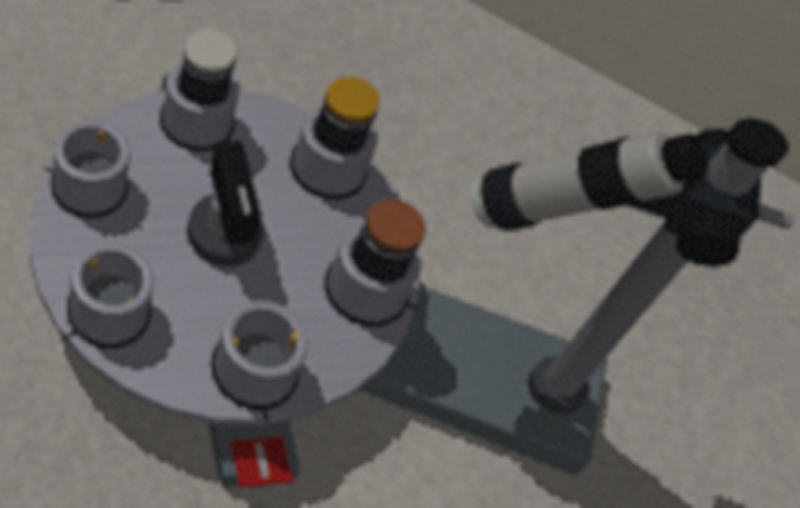

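View pics/top0z.png

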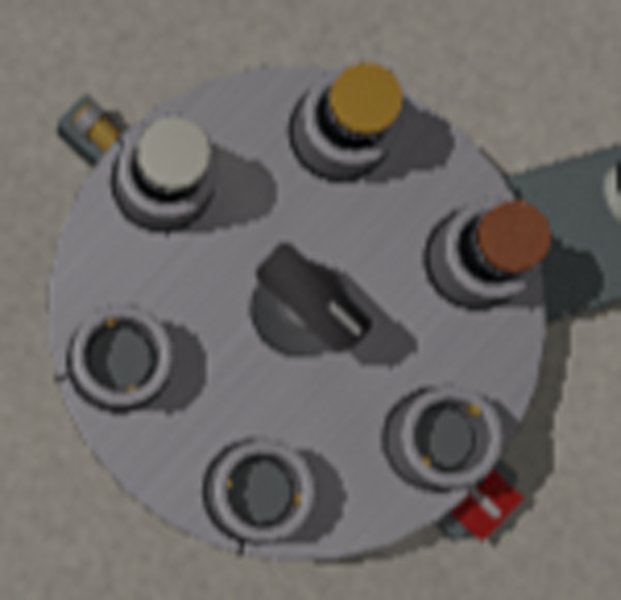

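```bash
cat > h.py <<'E'
import numpy as np
from cell import manip
def cloud(n,d):
    c=manip.calibration(n); v,u=np.mgrid[:420,:560]
    X=np.stack([(u-c['cx'])/c['fx']*d,-(v-c['cy'])/c['fy']*d,-d,np.ones_like(d)],-1)
    W=X@c['world_from_camera'].T
    W=W[...,:3].copy(); W[d<=0]=np.nan
    return W
def ray(n,u,v,z):
    c=manip.calibration(n);M=c['world_from_camera']
    r=M[:3,:3]@np.array([(u-c['cx'])/c['fx'],-(v-c['cy'])/c['fy'],-1]);o=M[:3,3]
    return o+r*(z-o[2])/r[2]
E
python3 - <<'E'
from h import *
import cv2
np.set_printoptions(precision=1,suppress=True)
for n in("top","side"):
    f=np.load(n+"0.npz");p=f['p'];d=f['d'];W=cloud(n,d)
    hsv=cv2.cvtColor(p,cv2.COLOR_RGB2HSV).astype(int)
    box={"top":[(160,170,186,193),(155,212,178,234),(142,256,166,276)],"side":[(217,150,237,180),(186,170,207,197),(148,185,172,218)]}[n]
    for nm,(a,b,c,e) in zip("bgp",box):
        q=W[b:e,a:c].reshape(-1,3); h=hsv[b:e,a:c].reshape(-1,3)
        m=(q[:,2]>70)&(q[:,2]<85)
        print(n,nm,m.sum(),np.nanmedian(q[m],0),q[m].min(0),q[m].max(0), (q[m].min(0)+q[m].max(0))/2)
    Z=W[...,2]
    lo=(280,130,410,262) if n=="top" else (270,175,420,320)
    sub=W[lo[1]:lo[3],lo[0]:lo[2]].reshape(-1,3)
    for z0,z1 in((96,105),(120,132),(133,146)):
        m=(sub[:,2]>z0)&(sub[:,2]<z1)
        im=np.zeros((420,560),np.uint8); im[lo[1]:lo[3],lo[0]:lo[2]]=(m.reshape(lo[3]-lo[1],-1)*255)
        k,lab,st,ce=cv2.connectedComponentsWithStats(im)
        for i in range(1,k):
            if st[i,4]>15:
                Q=W[lab==i]; print(n,z0,st[i],Q.mean(0),(Q.min(0)+Q.max(0))/2,np.ptp(Q,axis=0))
E
```

```text
top b 214 [589.5 295.3  76. ] [573.2 278.8  70.2] [606.6 312.9  80.7] [589.9 295.9  75.4]
top g 214 [495.3 307.4  76.1] [479.7 290.2  71.1] [512.4 324.7  80.2] [496.  307.5  75.6]
top p 225 [404.  328.2  75.8] [387.4 311.6  70. ] [421.4 346.4  80.5] [404.4 329.   75.2]
top 96 [343 137  24  24 157] [660.2 -93.6 100.3] [667.4 -99.7 100.4] [49.8 49.7  8.6]
top 96 [299 150  24  23 157] [629.7  -1.5 100.5] [636.7  -5.7 100.4] [48.1 49.4  8.7]
top 96 [377 168  24  25 168] [ 595.7 -165.6  100.1] [ 600.9 -173.1  100.4] [51.4 48.6  8.7]
top 96 [332 187  13  13  20] [567.1 -67.6 100.6] [569.9 -65.7 100.4] [25.  25.8  8.7]
top 96 [287 194  25  24 208] [540.4  16.1 100.6] [540.8  16.5 100.4] [49.1 50.8  8.5]
top 96 [367 214  25  24 219] [ 503.3 -152.8  100.2] [ 503.2 -153.   100.2] [48.8 50.9  8.2]
top 96 [322 227  24  24 213] [473.1 -57.2 100.4] [473.4 -57.7 100.5] [48.7 48.9  8.2]
top 120 [348 143  13  11  23] [657.5 -90.5 127.9] [660.5 -94.4 126.2] [20.6 24.2 11.6]
top 120 [383 176  13  11  26] [ 591.  -163.   127.2] [ 594.2 -167.3  126. ] [21.4 22.1 11.9]
top 120 [333 179  27  26 289] [570.3
[... 1244 characters left out ...]
 [ 502.9 -152.   101.6] [ 503.8 -151.9  100.4] [51.4 51.1  8.6]
side 120 [330 195  16   8  51] [626.6 -11.4 126.2] [631.5  -7.8 126. ] [21.8 27.5 11.9]
side 120 [374 209  18  10  60] [ 655.5 -103.3  126.2] [ 660.5 -101.1  126.1] [20.6 32.1 11.7]
side 120 [340 220  15  29 286] [568.1 -79.5 128.7] [571.1 -77.8 126. ] [51.1 55.1 11.8]
side 120 [387 249  19  12  59] [ 588.2 -174.9  125.6] [ 592.2 -173.5  126.1] [17.4 34.8 11.6]
side 133 [330 184  17  16 209] [635.9  -5.4 141.1] [637.9  -4.4 139.3] [36.5 35.2 12.2]
side 133 [375 199  19  17 228] [ 666.4 -100.   141.2] [669.1 -99.8 139.3] [35.9 34.7 12.6]
side 133 [388 239  21  19 290] [ 598.7 -173.7  140.9] [ 600.6 -173.1  139. ] [36.3 35.4 11.8]
```

Run:
```python
from h import *
np.set_printoptions(precision=1,suppress=True,linewidth=200)
for n,(u,v) in (("top",(378,226)),("side",(356,287))):
    W=cloud(n,np.load(n+"0.npz")['d'])
    print(W[v-14:v+14,u-15:u+15,2].round(0).astype(int))
    r=np.hypot(W[...,0]-503.4,W[...,1]+152.7)
    m=(r<14)&(W[...,2]<95); print(n,m.sum(),np.percentile(W[m][:,2],[5,25,50,75,95]))
    m=(r>20.5)&(r<25)&(W[...,2]>95);print("rim",np.median(W[m],0),m.sum())
```

```text
[[                  60                   56                   56                   56                   55                   58                   55                   58                   57
                    58                   59                   59                   60                   56                   58                   60                   55                   58
                    57                   58                   58                   59                   59                   57                   59                   59                   61
                    59                   55                   58]
 [                  58                   57                   58                   58                   55                   58                   62                   58                   55
                    59                   56                   58                   58                   57                   58                   55                   57                   56
                    60                   58                   56               
[... 28228 characters left out ...]
                 69                   71                   74                   76                   78                   80
                    82                   82                   85                   87                   87                   88                   88                   86                   89
                    86                   88                   83                   84                   79                   74                   63                   64                   60
                    60                   60                   61]]
side 101 [76.1 77.  77.6 78.6 79.4]
rim [ 502.4 -152.3  102.1] 214<stdin>:5: RuntimeWarning: invalid value encountered in cast
```

```bash
python3 -m inch '{"grip":[1,1,1,1,1,1,1,1,1,1],"travel":[[3,-1.6,-0.5],[8,-4.4,-2],[13,-7.2,-3],[18,-10,-4],[23,-12.7,-5],[28,-15.4,-6],[33,-18.2,-7],[37,-20.4,-8],[39.9,-21.9,-9],[39.9,-21.9,-9]],"turn":[[0,0,0],[0,0,0],[0,0,0],[0,0,0],[0,0,0],[0,0,0],[0,0,0],[0,0,0],[0,0,0],[0,0,0]]}' 30
```

```text
clock: 2.25
eef_pos: [591.0, 295.2, 114.0]
eef_rot: [-3.14, -0.001, 2.784]
wrist_force: [-0.4, -0.1, 0.3]
finger_gap: 93.9
```

```bash
python3 -m inch '{"grip":[1,1,1,1,1],"travel":[[-0.05,0.05,-2.4],[-0.1,0.1,-5],[-0.1,0.1,-7],[-0.1,0.1,-7.2],[-0.1,0.1,-7.2]],"turn":[[0,0,0],[0,0,0],[0,0,0],[0,0,0],[0,0,0]]}' 30
python3 - <<'E'
from h import *; import cv2
for n,(a,b,c,d) in {"side":(130,100,290,220),"top":(110,120,270,240)}.items():
    p,_=manip.camera(n); cv2.imwrite(f"pics/{n}1.png",cv2.resize(p[b:d,a:c,::-1],None,fx=5,fy=5))
E
```

```text
clock: 2.88
eef_pos: [590.2, 296.6, 42.9]
eef_rot: [-3.141, -0.0, 2.785]
wrist_force: [0.3, 0.3, 1.1]
finger_gap: 94.1
```

View pics/side1.png

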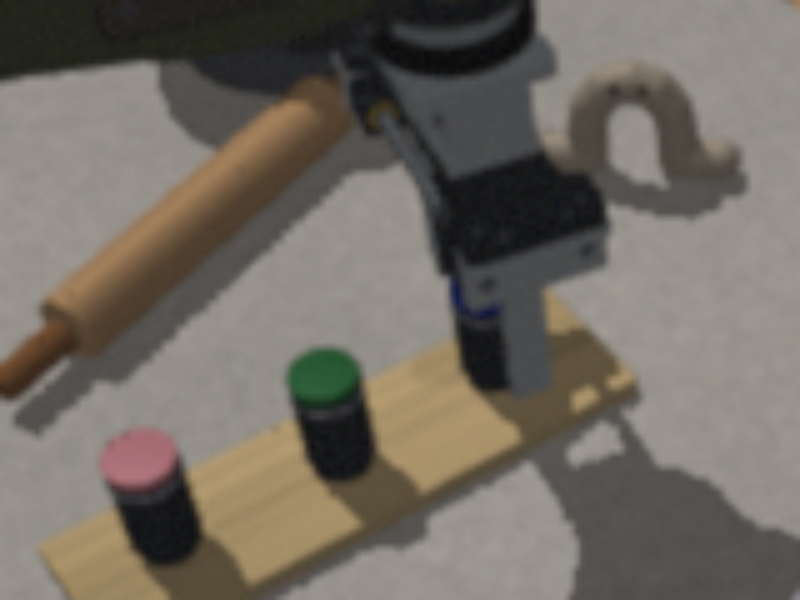

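The blue sample (zoom pixel about 480,340) stands between the open fingers. Green and pink are untouched. Closing now.

```bash
python3 -m inch '{"grip":[-1,-1,-1,-1,-1,-1],"travel":[[0,0,0],[0,0,0],[0,0,0],[0,0,0],[0,0,0],[0,0,0]],"turn":[[0,0,0],[0,0,0],[0,0,0],[0,0,0],[0,0,0],[0,0,0]]}' 35
```

```text
clock: 3.72
eef_pos: [590.4, 296.5, 43.2]
eef_rot: [-3.141, -0.0, 2.784]
wrist_force: [0.2, -0.0, -0.0]
finger_gap: 37.2
```

```bash
python3 -m inch '{"grip":[-1,-1,-1,-1,-1],"travel":[[0,0,2],[0,0,7],[0,0,12],[0,0,16],[0,0,16]],"turn":[[0,0,0],[0,0,0],[0,0,0],[0,0,0],[0,0,0]]}' 35 && python3 -m inch '{"grip":[-1,-1,-1,-1,-1,-1,-1,-1,-1,-1],"travel":[[-0.6,-3,0],[-1.6,-8,0],[-2.7,-14,0],[-3.8,-20,0],[-5,-26,0],[-6.2,-32,0],[-7.4,-38,0],[-8.2,-42.5,0],[-8.7,-44.9,0],[-8.7,-44.9,0]],"turn":[[0,0,-2],[0,0,-4],[0,0,-7],[0,0,-10],[0,0,-13],[0,0,-16],[0,0,-19],[0,0,-21],[0,0,-22],[0,0,-22]]}'
python3 - <<'E'
from h import *; import cv2
s=manip.read_state();print(s['eef_pos'],s['eef_rot'],s['wrist_force'],s['joints'],s['qd'])
for n in("top","side"):
    p,d=manip.camera(n); cv2.imwrite(f"pics/{n}2.png",p[:,:,::-1]);np.savez(n+"2.npz",p=p,d=d)
E
```

```text
clock: 4.35
eef_pos: [591.4, 297.0, 208.3]
eef_rot: [3.137, 0.005, 2.784]
wrist_force: [-0.4, -0.0, -0.9]
finger_gap: 35.2
clock: 5.6
eef_pos: [503.8, -153.1, 208.0]
eef_rot: [3.137, 0.004, 2.398]
wrist_force: [0.3, 0.9, -1.2]
finger_gap: 35.6
[ 503.77986142 -153.11098419  208.00785815] [3.13711905 0.00433129 2.39808985] [ 0.34706791  0.91601161 -1.18727231] [-0.36594063  0.24202503  1.58836848  0.00265462  1.3055246  -1.19393254] [ 0.04878781 -0.00208671  0.00265519  0.00807878 -0.00034693  0.01667378]
```

View pics/side2.png

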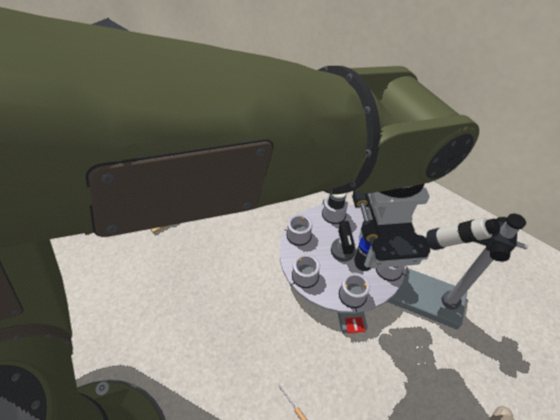

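View pics/top2.png

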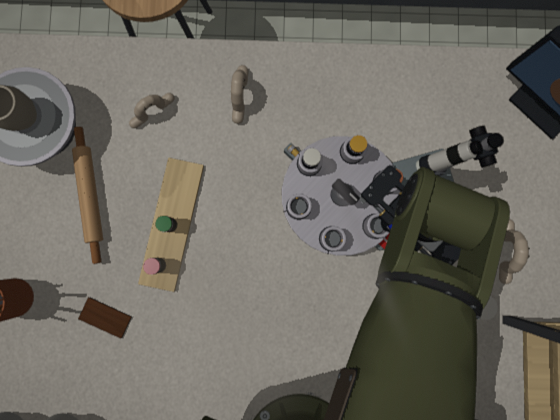

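The sample is held (side pixel about 365,243) above the loading pocket (355,290). The board now shows only green and pink. Descending to just above the mouth.

```bash
python3 -m inch '{"grip":[-1,-1,-1,-1,-1],"travel":[[0,0.05,-2.5],[0,0.05,-5],[0,0.05,-6.6],[0,0.05,-7],[0,0.05,-7]],"turn":[[0,0,0],[0,0,0],[0,0,0],[0,0,0],[0,0,0]]}'
python3 - <<'E'
from h import *; import cv2
s=manip.read_state();print(s['eef_pos'],s['eef_rot'],s['wrist_force'])
p,d=manip.camera("side"); cv2.imwrite("pics/side3.png",cv2.resize(p[180:330,270:470,::-1],None,fx=4,fy=4,interpolation=cv2.INTER_CUBIC));np.savez("side3.npz",p=p,d=d)
E
```

```text
clock: 6.32
eef_pos: [504.6, -150.8, 138.6]
eef_rot: [3.137, 0.005, 2.401]
wrist_force: [0.1, -0.1, -0.7]
finger_gap: 35.1
[ 504.62204195 -150.79309331  138.58596808] [3.13660662 0.0049748  2.40113638] [ 0.1306312  -0.09270661 -0.69828302]
```

View pics/side3.png

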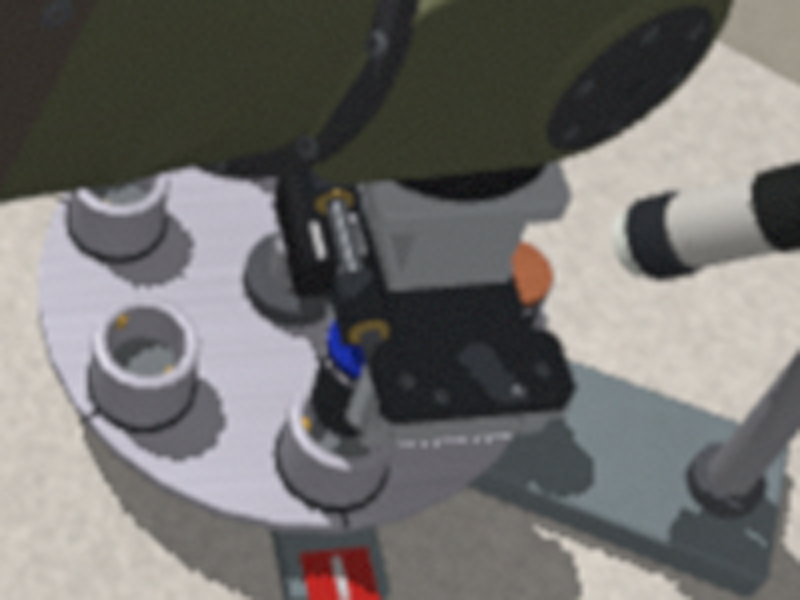

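The sample is over the pocket (mouth at zoom 335,440), with its foot just above the mouth. The TCP is about 2 mm off in y, so I'm trimming that.

```bash
python3 -m inch '{"grip":[-1,-1,-1,-1],"travel":[[-0.1,-0.15,0],[-0.1,-0.15,0],[-0.1,-0.15,0],[-0.1,-0.15,0]],"turn":[[0,0,0],[0,0,0],[0,0,0],[0,0,0]]}'
python3 - <<'E'
from h import *
import cv2
s=manip.read_state();print(s['eef_pos'],s['wrist_force'])
# dark body + blue points near sample, above mouth, cylinder fit
f=np.load("side3.npz");W=cloud("side",f['d']);p=f['p'].astype(int)
m=np.zeros((420,560),bool); m[255:300,345:366]=1
m&=(np.hypot(W[...,0]-504.6,W[...,1]+150.8)<24)&(W[...,2]>106)&(W[...,2]<168)
m&=(p.max(2)<70)|(p[...,2]>p[...,0]+50)
Q=W[m];print(m.sum())
from scipy.optimize import least_squares
r=least_squares(lambda c:np.hypot(Q[:,0]-c[0],Q[:,1]-c[1])-18,[504,-151],loss='soft_l1');print(r.x,np.std(r.fun),Q.min(0),Q.max(0))
E
```

```text
clock: 6.88
eef_pos: [503.7, -152.5, 138.9]
eef_rot: [3.136, 0.006, 2.401]
wrist_force: [0.2, -0.2, -0.8]
finger_gap: 35.5
[ 503.69609165 -152.45327485  138.91046465] [ 0.24891027 -0.2196124  -0.81077173]
132
[ 505.64496145 -149.84586578] 0.6431456593080486 [ 486.75742448 -162.6573043   109.79861453] [ 495.14195413 -135.69107236  167.62951528]
```

Run:
```python
from h import *
from scipy.spatial.transform import Rotation as R
s=manip.read_state();z=R.from_euler('xyz',s['eef_rot']).as_matrix()[:,2];print(z,np.degrees(np.cross(z,[0,0,-1])))
```

```text
[ 7.58283353e-03  1.21586508e-04 -9.99971243e-01] [-0.00696639  0.43446436  0.        ]
```

```bash
python3 -m inch '{"grip":[-1,-1,-1,-1],"travel":[[0,0,-0.3],[0,0,-0.6],[0,0,-0.9],[0,0,-0.9]],"turn":[[0,0.4,0],[0,0.4,0],[0,0.4,0],[0,0.4,0]]}' 45
```

```text
clock: 7.38
eef_pos: [503.6, -152.4, 129.6]
eef_rot: [3.141, -0.0, 2.401]
wrist_force: [0.0, 0.1, -0.5]
finger_gap: 35.1
```

Foot is about 2.5 mm inside the mouth with no side force. Next, stepping into the clips.

```bash
python3 -m inch '{"grip":[-1,-1,-1],"travel":[[0,0,-0.2],[0,0,-0.4],[0,0,-0.4]],"turn":[[0,0,0],[0,0,0],[0,0,0]]}' 45;python3 -m inch '{"grip":[-1,-1,-1],"travel":[[0,0,-0.2],[0,0,-0.4],[0,0,-0.4]],"turn":[[0,0,0],[0,0,0],[0,0,0]]}'; python3 -m inch '{"grip":[-1,-1,-1],"travel":[[0,0,-0.1],[0,0,-0.2],[0,0,-0.2]],"turn":[[0,0,0],[0,0,0],[0,0,0]]}'
```

```text
clock: 7.75
eef_pos: [503.5, -152.4, 125.4]
eef_rot: [3.141, -0.0, 2.401]
wrist_force: [0.8, 0.5, -2.1]
finger_gap: 35.4
clock: 8.12
eef_pos: [503.6, -152.3, 121.3]
eef_rot: [3.141, -0.0, 2.401]
wrist_force: [1.1, 1.1, 0.9]
finger_gap: 35.4
clock: 8.5
eef_pos: [503.5, -152.2, 119.1]
eef_rot: [3.141, -0.001, 2.401]
wrist_force: [1.3, 0.6, -0.2]
finger_gap: 35.3
```

```bash
python3 -m inch '{"grip":[-1,-1,-1],"travel":[[0,0,-0.1],[0,0,-0.2],[0,0,-0.2]],"turn":[[0,0,0],[0,0,0],[0,0,0]]}' ; python3 -m inch '{"grip":[-1,-1,-1],"travel":[[0,0,-0.1],[0,0,-0.2],[0,0,-0.2]],"turn":[[0,0,0],[0,0,0],[0,0,0]]}'; python3 -m inch '{"grip":[-1,-1,-1],"travel":[[0,0,-0.05],[0,0,-0.15],[0,0,-0.15]],"turn":[[0,0,0],[0,0,0],[0,0,0]]}'
```

```text
clock: 8.88
eef_pos: [503.5, -152.2, 117.0]
eef_rot: [3.141, -0.001, 2.401]
wrist_force: [-0.0, -0.2, 2.0]
finger_gap: 35.5
clock: 9.25
eef_pos: [503.4, -152.1, 114.8]
eef_rot: [3.141, -0.001, 2.401]
wrist_force: [-0.2, 0.2, 2.4]
finger_gap: 35.2
clock: 9.62
eef_pos: [503.4, -152.1, 113.2]
eef_rot: [3.141, -0.001, 2.401]
wrist_force: [1.5, -0.1, 2.6]
finger_gap: 35.1
```

Run:
```python
from h import *; import cv2
p,d=manip.camera("side"); cv2.imwrite("pics/side4.png",cv2.resize(p[180:330,270:470,::-1],None,fx=4,fy=4,interpolation=cv2.INTER_CUBIC));np.savez("side4.npz",p=p,d=d)
```

```text
(no output)
```

View pics/side4.png

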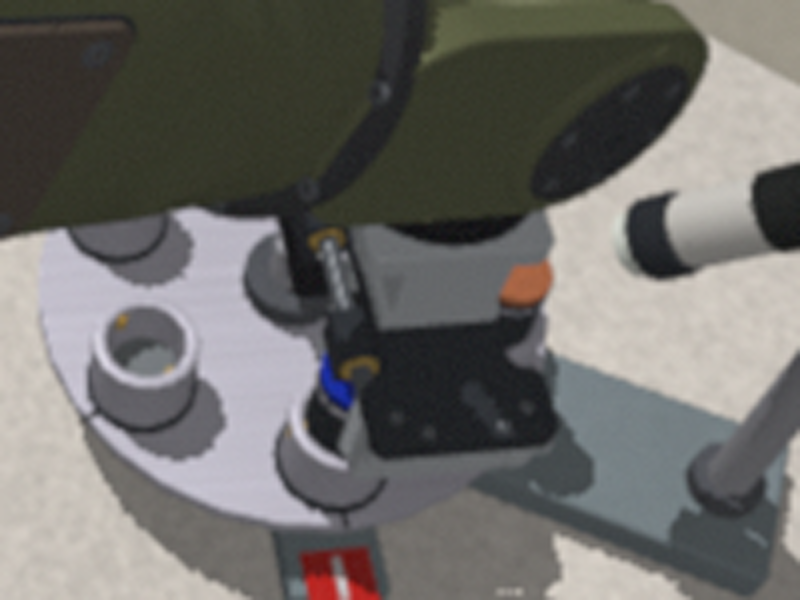

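The sample is going down straight, with drag around 3.5 N. Small steps from here.

```bash
for i in 1; do python3 -m inch '{"grip":[-1,-1],"travel":[[0,0,-0.1],[0,0,-0.1]],"turn":[[0,0,0],[0,0,0]]}'; done; python3 -m inch '{"grip":[-1,-1],"travel":[[0,0,-0.1],[0,0,-0.1]],"turn":[[0,0,0],[0,0,0]]}';python3 -m inch '{"grip":[-1,-1],"travel":[[0,0,-0.1],[0,0,-0.1]],"turn":[[0,0,0],[0,0,0]]}'
```

```text
clock: 9.93
eef_pos: [503.3, -152.1, 112.1]
eef_rot: [3.141, -0.001, 2.401]
wrist_force: [0.3, -0.0, 2.1]
finger_gap: 35.3
clock: 10.18
eef_pos: [503.3, -152.1, 110.9]
eef_rot: [3.141, -0.002, 2.401]
wrist_force: [0.7, -0.1, 2.0]
finger_gap: 35.4
clock: 10.42
eef_pos: [503.3, -152.0, 109.8]
eef_rot: [3.141, -0.002, 2.401]
wrist_force: [1.0, 0.3, 1.9]
finger_gap: 35.2
```

```bash
python3 -m inch '{"grip":[-1,-1],"travel":[[0,0,-0.05],[0,0,-0.05]],"turn":[[0,0,0],[0,0,0]]}'; python3 -m inch '{"grip":[-1,-1],"travel":[[0,0,-0.05],[0,0,-0.05]],"turn":[[0,0,0],[0,0,0]]}'
```

```text
clock: 10.68
eef_pos: [503.3, -152.0, 109.3]
eef_rot: [3.141, -0.002, 2.401]
wrist_force: [0.9, -0.4, 2.2]
finger_gap: 35.0
clock: 10.92
eef_pos: [503.3, -152.0, 108.7]
eef_rot: [3.141, -0.002, 2.401]
wrist_force: [1.0, -0.8, 3.1]
finger_gap: 35.2
```

```bash
python3 -m inch '{"grip":[-1,-1],"travel":[[0,0,-0.05],[0,0,-0.05]],"turn":[[0,0,0],[0,0,0]]}'
```

```text
clock: 11.18
eef_pos: [503.3, -152.0, 108.2]
eef_rot: [3.141, -0.002, 2.401]
wrist_force: [1.1, -0.4, 3.7]
finger_gap: 35.3
```

```bash
python3 -m inch '{"grip":[-1,-1],"travel":[[0,0,-0.05],[0,0,-0.05]],"turn":[[0,0,0],[0,0,0]]}'
```

```text
clock: 11.42
eef_pos: [503.2, -152.0, 107.6]
eef_rot: [3.141, -0.002, 2.401]
wrist_force: [0.9, -0.9, 2.3]
finger_gap: 35.6
```

```bash
python3 -m inch '{"grip":[-1,-1],"travel":[[0,0,-0.05],[0,0,-0.05]],"turn":[[0,0,0],[0,0,0]]}'
```

```text
clock: 11.68
eef_pos: [503.2, -152.0, 107.1]
eef_rot: [3.141, -0.002, 2.401]
wrist_force: [1.9, -1.0, 4.3]
finger_gap: 35.2
```

```bash
python3 -m inch '{"grip":[-1,-1],"travel":[[0,0,-0.03],[0,0,-0.03]],"turn":[[0,0,0],[0,0,0]]}'
```

```text
clock: 11.92
eef_pos: [503.3, -152.1, 107.0]
eef_rot: [3.141, -0.001, 2.401]
wrist_force: [0.4, -1.2, 5.7]
finger_gap: 35.3
```

```bash
python3 -c "
from cell import manip;s=manip.read_state();print(s['eef_pos'],s['wrist_force'])"; python3 -m inch '{"grip":[-1,-1],"travel":[[0,0,-0.03],[0,0,-0.03]],"turn":[[0,0,0],[0,0,0]]}';python3 -c "
from cell import manip;s=manip.read_state();print(s['eef_pos'],s['wrist_force'])"
```

```text
[ 503.30830528 -152.07097313  107.03317454] [ 0.42464942 -1.15685497  5.65165329]
clock: 12.18
eef_pos: [503.3, -152.1, 107.0]
eef_rot: [3.141, -0.001, 2.401]
wrist_force: [0.1, -0.1, 5.9]
finger_gap: 35.1
[ 503.34571708 -152.08862041  107.02100064] [ 0.06419976 -0.1464419   5.93093286]
```

```bash
python3 -m inch '{"grip":[-1,-1],"travel":[[0,0,-0.05],[0,0,-0.05]],"turn":[[0,0,0],[0,0,0]]}';python3 -c "
from cell import manip;s=manip.read_state();print(s['eef_pos'],s['wrist_force'])"
```

```text
clock: 12.42
eef_pos: [503.4, -152.1, 107.0]
eef_rot: [3.141, -0.001, 2.401]
wrist_force: [-0.6, 0.7, 9.4]
finger_gap: 35.5
[ 503.41156416 -152.12501114  106.98495634] [-0.5754838   0.69036189  9.44576427]
```

Firm stop at TCP z = 107.0, where the depth image predicted it (107.2), with roughly 6–7 N on the seat. Releasing gently, then lifting away.

```bash
python3 -m inch '{"grip":[-1,0,0.3,0.3],"travel":[[0,0,0.02],[0,0,0.02],[0,0,0.02],[0,0,0.02]],"turn":[[0,0,0],[0,0,0],[0,0,0],[0,0,0]]}'; python3 -m inch '{"grip":[0.3,0.3,0.3,0.3,0.3],"travel":[[0,0,0.5],[0,0,2],[0,0,5],[0,0,8],[0,0,8]],"turn":[[0,0,0],[0,0,0],[0,0,0],[0,0,0],[0,0,0]]}'
python3 - <<'E'
from h import *; import cv2
for n in("top","side"):
    p,d=manip.camera(n); np.savez(n+"5.npz",p=p,d=d)
    W=cloud(n,d)
    a,b,c,e={"side":(270,180,470,330),"top":(270,120,430,265)}[n]
    cv2.imwrite(f"pics/{n}5.png",cv2.resize(p[b:e,a:c,::-1],None,fx=4,fy=4,interpolation=cv2.INTER_CUBIC))
    hsv=p.astype(int); m=(p[...,2].astype(int)>p[...,0].astype(int)+50)&(W[...,2]>125)&(W[...,2]<160)
    Q=W[m];Q=Q[np.hypot(Q[:,0]-503,Q[:,1]+152)<25]
    if len(Q):print(n,len(Q),np.percentile(Q[:,2],[10,50,90]),(Q.min(0)+Q.max(0))/2,np.ptp(Q,axis=0))
E
```

```text
clock: 12.92
eef_pos: [503.2, -152.1, 107.0]
eef_rot: [3.141, -0.002, 2.401]
wrist_force: [-0.6, -0.8, 0.7]
finger_gap: 60.3
clock: 13.55
eef_pos: [504.2, -152.4, 190.0]
eef_rot: [3.14, 0.003, 2.401]
wrist_force: [0.2, -0.1, -0.4]
finger_gap: 60.7
top 136 [137.15326545 139.22495629 140.88877831] [ 501.21421888 -148.38688778  138.25291863] [26.4049323  25.73689242  7.80941617]
side 243 [138.99903395 141.18345583 142.44922615] [ 502.83813469 -151.3793929   138.78629617] [33.19098495 33.64829217 11.25407077]
```

View pics/side5.png

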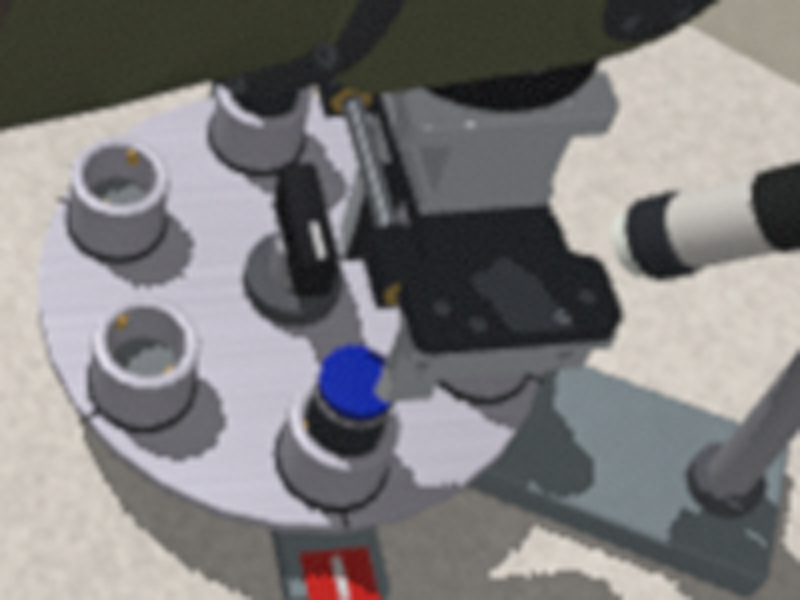

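Blue stands upright in the pocket with its top at about 140 (zoom 355,380). Moving to the knob and turning the jaws across the bar.

```bash
python3 -m inch '{"grip":[0.3,0.3,0.3,0.3,0.3,0.3,0.3,0.3,0.3,0.3],"travel":[[0.6,0.7,0],[1.6,1.8,0],[2.7,3,0],[3.8,4.2,0],[4.9,5.4,0],[5.9,6.5,0],[6.4,7.1,0],[6.64,7.37,0],[6.64,7.37,0],[6.64,7.37,0]],"turn":[[0,0,-9],[0,0,-19],[0,0,-29],[0,0,-39],[0,0,-49],[0,0,-59],[0,0,-69],[0,0,-79],[0,0,-88],[0,0,-90]]}'; python3 -m inch '{"grip":[0.3,0.3],"travel":[[0,0,0],[0,0,0]],"turn":[[0,0,0],[0,0,0]]}'
```

```text
clock: 14.9
eef_pos: [569.1, -78.2, 186.1]
eef_rot: [-3.14, -0.0, 0.829]
wrist_force: [-0.7, 0.4, 0.4]
finger_gap: 61.0
clock: 15.15
eef_pos: [569.0, -78.2, 185.8]
eef_rot: [-3.14, -0.0, 0.831]
wrist_force: [0.3, 0.8, 0.2]
finger_gap: 61.1
```

```bash
python3 -m inch '{"grip":[0.3,0.3,0.3,0.3,0.3,0.3],"travel":[[0.15,-0.05,-2],[0.15,-0.05,-4.5],[0.15,-0.05,-7],[0.15,-0.05,-8.4],[0.15,-0.05,-8.7],[0.15,-0.05,-8.7]],"turn":[[0,0,0],[0,0,0],[0,0,0],[0,0,0],[0,0,0],[0,0,0]]}'
python3 - <<'E'
from h import *; import cv2
p,d=manip.camera("side"); cv2.imwrite("pics/side6.png",cv2.resize(p[160:330,270:470,::-1],None,fx=3.5,fy=3.5,interpolation=cv2.INTER_CUBIC))
E
```

```text
clock: 15.9
eef_pos: [570.9, -78.8, 99.5]
eef_rot: [-3.141, -0.001, 0.832]
wrist_force: [0.6, -0.3, 0.8]
finger_gap: 61.0
```

View pics/side6.png

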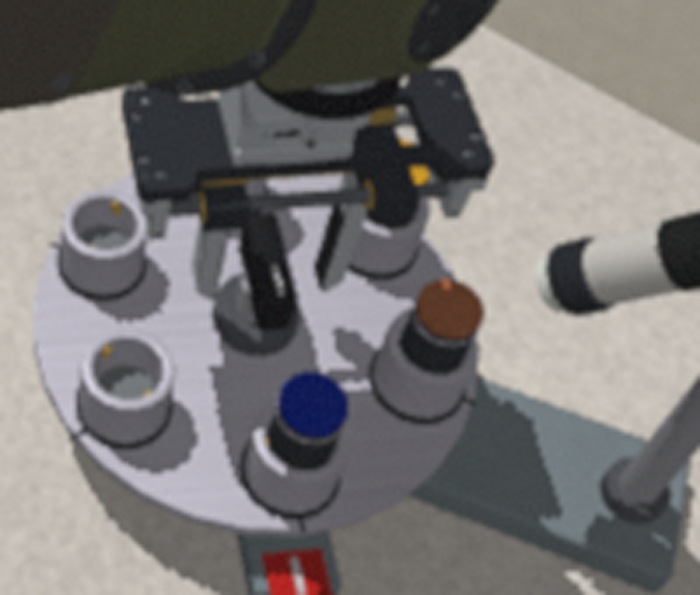

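The jaws straddle the knob bar (zoom 265,260) and blue is at (310,405). Closing.

```bash
python3 -m inch '{"grip":[-1,-1,-1,-1,-1,-1],"travel":[[0,0,0],[0,0,0],[0,0,0],[0,0,0],[0,0,0],[0,0,0]],"turn":[[0,0,0],[0,0,0],[0,0,0],[0,0,0],[0,0,0],[0,0,0]]}' 55
```

```text
clock: 16.7
eef_pos: [570.6, -78.5, 99.7]
eef_rot: [-3.14, -0.0, 0.832]
wrist_force: [-4.4, 3.4, 3.2]
finger_gap: 19.8
```

```bash
python3 -m inch '{"grip":[-1,-1,-1,-1,-1,-1,-1,-1,-1,-1],"travel":[[0,0,0],[0,0,0],[0,0,0],[0,0,0],[0,0,0],[0,0,0],[0,0,0],[0,0,0],[0,0,0],[0,0,0]],"turn":[[0,0,4],[0,0,9],[0,0,15],[0,0,21],[0,0,27],[0,0,33],[0,0,39],[0,0,44],[0,0,48],[0,0,50]]}'
python3 - <<'E'
from h import *; import cv2
s=manip.read_state();print(s['moment'],s['eef_rot'][2]*57.3)
p,d=manip.camera("side"); cv2.imwrite("pics/side7.png",cv2.resize(p[160:330,270:470,::-1],None,fx=3.5,fy=3.5,interpolation=cv2.INTER_CUBIC))
E
```

```text
clock: 17.95
eef_pos: [570.8, -78.6, 99.7]
eef_rot: [-3.141, -0.0, 1.705]
wrist_force: [1.2, -0.1, -0.3]
finger_gap: 19.7
[ 0.05455112 -0.08669797 -0.29796637] 97.71648775787665
```

View pics/side7.png

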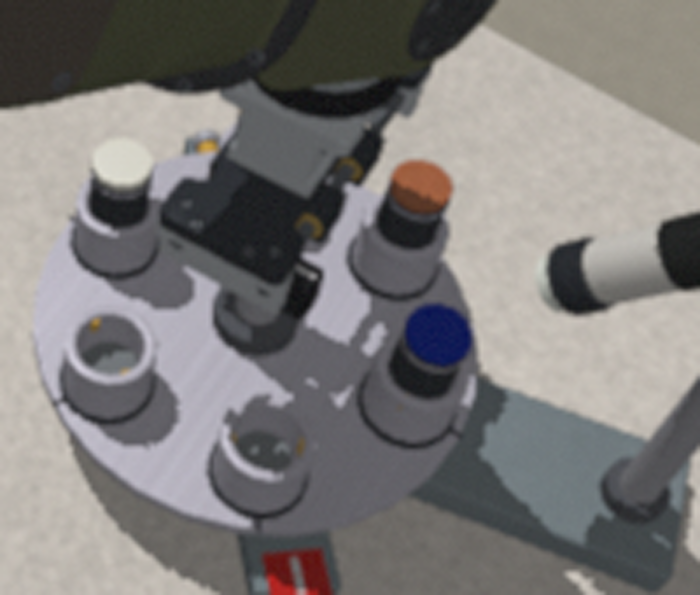

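Blue has turned about 50° (zoom 437,335). 10° remain.

```bash
python3 -m inch '{"grip":[-1,-1,-1,-1,-1,-1],"travel":[[0,0,0],[0,0,0],[0,0,0],[0,0,0],[0,0,0],[0,0,0]],"turn":[[0,0,3],[0,0,6],[0,0,8.5],[0,0,10],[0,0,10],[0,0,10]]}'
python3 - <<'E'
from h import *; import cv2
s=manip.read_state();print(s['moment'],s['eef_rot'][2]*57.3)
E
```

```text
clock: 18.75
eef_pos: [570.8, -78.5, 99.7]
eef_rot: [-3.141, -0.0, 1.881]
wrist_force: [1.2, 0.5, -0.7]
finger_gap: 19.4
[ 0.09974539 -0.06117645 -0.09333214] 107.75294316103925
```

```bash
python3 -m inch '{"grip":[0.3,0.3,0.3,0.3],"travel":[[0,0,0],[0,0,0],[0,0,0],[0,0,0]],"turn":[[0,0,0],[0,0,0],[0,0,0],[0,0,0]]}'; python3 -m inch '{"grip":[0.3,0.3,0.3,0.3,0.3,0.3,0.3],"travel":[[0,0,1],[0,0,4],[0,0,8],[0,0,12],[0,0,16],[0,0,19],[0,0,19]],"turn":[[0,0,0],[0,0,0],[0,0,0],[0,0,0],[0,0,0],[0,0,0],[0,0,0]]}'
python3 -m inch '{"grip":[0.3,0.3,0.3,0.3,0.3,0.3],"travel":[[-2,1,0],[-6,3,0],[-10,5,0],[-14,8,0],[-17,11,0],[-17,11,0]],"turn":[[0,0,0],[0,0,0],[0,0,0],[0,0,0],[0,0,0],[0,0,0]]}'
python3 - <<'E'
from h import *; import cv2
np.set_printoptions(precision=1,suppress=True)
for n in("top","side"):
    p,d=manip.camera(n); cv2.imwrite(f"pics/{n}8.png",p[:,:,::-1])
    W=cloud(n,d);Z=W[...,2];q=p.astype(int)
    m=(q[...,2]>q[...,0]+50)&(Z>125)&(Z<160);Q=W[m]
    c=(Q.min(0)+Q.max(0))/2;print(n,len(Q),c,np.median(Q,0),np.degrees(np.arctan2(c[1]+78.7,c[0]-570.6)),np.hypot(c[1]+78.7,c[0]-570.6))
    R=np.hypot(W[...,0]-570.6,W[...,1]+78.7); im=((Z>96)&(Z<105)&(R>65)&(R<135)).astype(np.uint8)
    k,lab,st,ce=cv2.connectedComponentsWithStats(im)
    for i in range(1,k):
        if st[i,4]>120:
            Q=W[lab==i];c=(Q.min(0)+Q.max(0))/2;print("sleeve",c,np.ptp(Q,axis=0),np.degrees(np.arctan2(c[1]+78.7,c[0]-570.6)))
    for l in("sample_green_center","sample_pink_center"):
        r=manip.look_for(n,l)[:1]; print(l,[(x['bbox'],x['p']) for x in r])
E
```

```text
clock: 19.25
eef_pos: [570.8, -78.6, 99.7]
eef_rot: [-3.141, -0.0, 1.88]
wrist_force: [-0.0, -0.5, 1.3]
finger_gap: 55.8
clock: 20.12
eef_pos: [571.3, -78.7, 292.5]
eef_rot: [3.139, 0.002, 1.881]
wrist_force: [1.0, 0.1, 0.5]
finger_gap: 60.8
clock: 20.88
eef_pos: [399.9, 32.5, 292.3]
eef_rot: [3.138, 0.002, 1.883]
wrist_force: [1.8, 0.4, 0.8]
finger_gap: 61.3
top 223 [ 600.8 -174.1  140. ] [ 601.  -173.7  139.4] -72.41894013219826 100.02283951441014
sleeve [667.  -99.8 100.5] [49.  49.7  8.9] -12.323177633196552
sleeve [636.7  -5.8 100.8] [48.2 49.5  8.1] 47.782649533637844
sleeve [ 601.  -173.1  100.5] [51.5 48.5  8.8] -72.13800773242264
sleeve [540.1  16.4 100.8] [50.8 51.   8.3] 107.79412840224795
sleeve [ 503.2 -153.2  100.4] [48.9 51.3  8.3] -132.1404631964166
sleeve [473.3 -57.6 100.5] [48.7 48.8  8.6] 167.75147290074972
sample_green_center [([157.5, 214.4, 175.1, 232.3], 0.83)]
sample_pink_center [([142.6, 258.9, 164.8, 272.5], 0.62)]
side 232 [ 599.5 -172.9  138.1] [ 598.4 -172.8  141.2] -72.9198987255747 98.55826991532702
sleeve [636.1  -4.2 100.5] [46.6 51.4  9. ] 48.672471285563496
sleeve [666.4 -99.6 100.5] [47.9 50.   8.9] -12.279803418907242
sleeve [540.6  17.  100.4] [50.5 51.8  8.8] 107.43258302687833
sleeve [ 598.6 -173.2  100.5] [45.5 50.8  8.9] -73.49264860495262
sleeve [473.5 -56.5 100.5] [51.4 51.2  9. ] 167.13073566095267
sleeve [ 503.5 -152.   100.6] [50.4 51.2  8.8] -132.5039862099341
sample_green_center [([189.3, 189.7, 204.0, 195.6], 0.51)]
sample_pink_center [([192.0, 188.5, 202.5, 196.0], 0.57)]
```

View pics/top8.png

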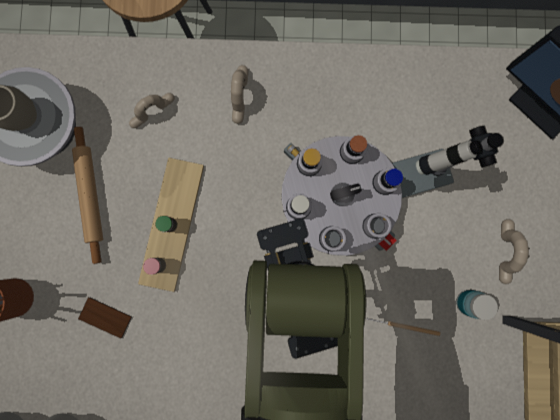

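View pics/side8.png

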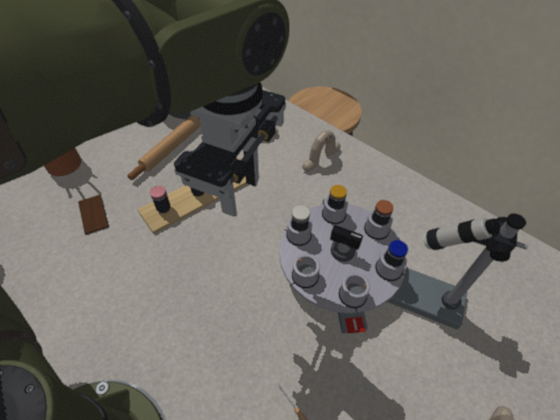

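The top view shows blue at pixel (393,178), under the viewer. The sleeves are back on their original angles, so the wheel is in the click. Green (166,224) and pink (153,266) are unmoved. The arm is clear of everything.

```bash
python3 -c "
from cell import manip;print(manip.sign_off())"
```

```text
the job is handed in; nothing more can be done
None
```

The blue sample is loaded and home on its seat, and the wheel is turned one click counter-clockwise, so blue now stands under the viewer. I handed the job in just after 21 s, with the arm clear of everything.

- **Seating:** The sample stopped firmly where the depth images had put the seat, about 25 mm below the mouth. The clips' drag was about 3.5 N. The highest force I read at the stop was 9.4 N upward on the wrist, which leaves about 7 N on the seat. Forces were only read at the end of each small step, so a brief peak in between would not have shown.
- **Height check:** After release the top camera read the sample's top at 139.4 mm, against 139–140 mm expected for an undisturbed seat.
- **Wheel:** The gripper turned 60.1°. Afterwards the top camera put blue at −72.4° and 100 mm from the axis; the viewer's station is at −72.2°. The side camera read −72.9° and 98.6 mm, which I put down to its oblique view. The top camera's sleeve angles match those at the start to about half a degree.
- **Bystanders:** The top camera shows green and pink where they were. In the last side view the gripper hid most of green, and the network's "pink" box there was wrong: it was on the green sample.

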